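# Release the wafer carrier from its bayonet dock and hold it up level

## Task

The wafer carrier is locked down in its dock by the grey toothed ring. Turn the small black fluted knob, which gears the ring round, until the ring's orange pointer stands on the green release mark, then take the carrier by its black bail handle and lift it, level, until it is at least 10 cm above its seat, so that I can clean the seat. The wafer lies loose on the carrier, so do not tip it; finish while still holding the carrier up there, level and still, with the pointer left on the green mark, and leave the things standing round about where they are.

Things in the scene. Friction and masses are not known exactly. Their poses are not given: they have to be found in the camera images.
- dock: Black fixed base plate, 12 mm thick. Origin: on the table, below the axis of the lock ring; z up. The scale with the green mark is on its -x side (toward the robot), the knob on its -y side. The plate reaches 86 mm to -x, 66 mm to +x, 66 mm to +y and 118 mm to -y of the origin.
- lock_ring (a joint): Angle of the grey lock ring (123 mm across, top 32 mm above the table, 92 mm opening) about its vertical axis, rad, counter-clockwise from above positive. 0 = pointer on the middle of the green mark: only there (within about 0.08) do its three gates let the carrier's lugs pass upward. Runs -0.25 to 0.95 with no stop at the mark, starts locked at 0.4 to 0.8, stays where it is left.
- adjust_knob (a joint): Angle of the knob about its vertical axis, rad, counter-clockwise from above positive. It gears the ring the other way at one third: adjust_knob = -3 x lock_ring, so it must be turned counter-clockwise, 1.2 to 2.4 rad in all, to bring the ring to 0. Turns with about 0.04 N m.
- knob_grip (a point): Point on the axis of the round fluted black knob at the middle of its height, 56 mm above the table; the knob is 28 mm in diameter and 28 mm high (42 to 70 mm above the table), 80 mm from the ring's axis. It is gripped across from above at any yaw.
- pointer_tip (a point): Tip of the orange pointer on the ring, 70 mm from the ring's axis, 33 mm above the table.
- release_mark (a point): Middle of the green release mark on the dark scale, 69 mm from the ring's axis. The mark is 8 mm wide along the scale, that is 0.06 rad either side of its middle.
- carrier: Loose aluminium carrier, about 0.2 to 0.45 kg: disc 84 mm across and 6 mm thick with three steel lugs and a bail handle. Origin: centre of its underside, z up; its seat in the dock is 20 mm above the table. It sits with about 1.5 mm play sideways, its axes parallel to the dock's.
- handle (a point): Middle of the carrier's black handle bar, 46 mm above the carrier's underside (66 mm above the table when seated). The bar lies along the carrier's x axis, 12 mm wide (along y) and 12 mm high, free between its two posts over 64 mm; 31 mm of air between the bar and the wafer.
- wafer: Loose wafer on a backing disc, 50 mm across and 3 mm thick. Origin: centre of its underside. It lies on the carrier between four white pins 4 mm high, with 2 mm of play.
- wafer_seat (a point): Where the wafer's origin belongs: centre of the carrier's upper face, 6 mm above the carrier's underside.
- wafer_case: Bystander: flat round grey case, 73 mm across, 13 mm high. Origin: centre of its underside.
- swab_jar: Bystander: jar with a blue lid, 54 mm across, 70 mm high. Origin: centre of its underside.
- dropper_bottle: Bystander: amber dropper bottle, 39 mm across, 108 mm high. Origin: centre of its underside.
- tape_roll: Bystander: amber tape roll lying flat, 60 mm across, 16 mm high. Origin: centre of its underside.

How it is judged:
By the outcome, as a careful person would: the job done as asked, in the order asked, and still so for the second after the job is handed in, while the arm keeps its last pose, push and grip.
It also fails if it takes over 61 s, if anything falls off the work surface, if the arm or the gripper's body presses on something with over 40 N, if the wrist force passes 120 N, or if a joint passes its speed limit or range.

## Robot

A 7-joint arm with a two-finger parallel gripper is mounted at the origin on a cart in front of the work surface, level with it; the furniture and walls round the work are solid. World frame = base frame: x ahead of the robot, y to its left, z up, the work surface at z = 0. Lengths are in m, angles in rad, forces in N, time in s.
With the tool pointing down it reaches from about 0.425 to 0.95 m from the base axis. Payload 4.7 kg.
Tool frame: the origin (TCP) lies at the very end of the fingers, on their centre line; the grasp point (between the pads) lies 19 mm behind it (manip.grasp_offset is the distance from the TCP to the grasp point, in m); y points along the fingers, z is the direction in which the jaws open and shut, and the axes are right-handed (so a half turn about y gives the same grasp; the last joint's range is limited). The gripper opens to 87 mm and grips with 3 to 60 N. Pads are 19 mm wide; open, the fingers measure 117 mm over their backs; the gripper's body (75 mm by 190 mm) begins 51 mm behind the grasp point.
Start: joints at [1.082, 0.469, -0.049, 1.532, 0.024, 1.141, -0.082], TCP at [0.3, -0.605, 0.223] pointing down, gripper open.
Joint ranges: [-2.59, 2.59], [-0.33, 1.99], [-1.39, 1.29], [0.1, 2.45], [-1.04, 4.18], [0.21, 1.99], [-2.66, 2.66]. Speed limits (rad/s): [2.57, 2.57, 3.14, 3.14, 3.14, 3.14, 3.14].

## Interface

Orientations are given as [roll, pitch, yaw] about the fixed x, y, z axes, in that order (R = Rz(yaw) Ry(pitch) Rx(roll)).
In Python, from plant import manip gives the robot as it stands.
- The arm moves only by the tool carry_out, never from a script. Its argument "motion" is a list of rows, each a list of 3 entries, a list of its own where there are three numbers: the turn, a rotation vector about the tool's x, y, z in degrees, then the shift along the tool's x, y, z in cm, then the closure in counts, from 0 (fully open) to 255 (shut). In form: [[[rx, ry, rz], [x, y, z], jaw], ...]. A call has 1 to 20 rows; each row shifts and turns the pose as measured when the row begins, along the tool's axes as they then stand; what a row does not reach is not made up. A row lasts 1/8 s, in which the tool goes at most 62.5 mm and 10.7 degrees, less where a joint would pass 70% of its speed; a pose out of reach is approached as far as the arm can. A call with a gripper value outside its range is refused whole. The fingers move at their own pace and stop on an object; the grip force is fixed at half the most. Time passes only in rows, so rows that do not move let the fingers close. It gives the time, the measured TCP pose, the force and the opening at its end, in the units of the state.
- manip.sense(): the state, without advancing time (a new reading comes with each control period).
- manip.get_image(name): name is "scene" or "top" or "wrist"; returns a dict with "color" (400x640x3 uint8, blue, green, red), "fx", "fy", "cx", "cy" (pixels), "dist_coeffs" ([k1, k2, p1, p2, k3] as OpenCV has them; the pictures are not rectified), "xyz" and "orientation" of the camera in the world. Camera axes: x right, y down, z forward; pixel columns grow to the right and rows downward; lengths in m; the calibration is good to about 2 mm. A picture is of the moment at which its call begins. There is no depth.
- manip.job_done(): hands the job in, once; it reports no verdict.
The state is a dict: "time_s": time; "joint_pos": joint angles; "qvel": joint speeds; "effort": joint torques, N m; "tcp_pos": TCP position; "eef_rot": TCP orientation; "ft_force": force on the tool from outside, world axes, zero at the start; "wrist_torque": the same for the moment, N m; "gripper_width": finger opening in m.
Only numpy, scipy, OpenCV 4.12 (cv2) and the standard library are available. Lean on these libraries where they do the work, as an engineer would, in place of code of your own. Each camera call takes 0.05 s, during which the arm holds its last target.

## Working session

There is one attempt and no reset: what is moved stays moved. The work goes in short steps, Python scripts to look and compute and a tool call to move; the robot and the scene stay as the last step left them, time stands still between calls to the robot, and variables do not carry over. Pictures are saved under pics/ and viewed, and the job is handed in when it is done.

Besides the shell and the picture viewer there is one more tool, called after "Request:" as name(argument=value, ...), one argument or row to a line, values as JSON. carry_out: Moves the arm, as the interface text tells. Its arguments: {"type":"object","properties":{"motion":{"type":"array","items":{"type":"array"}}},"required":["motion"]}

```bash
ls; mkdir -p pics
cat > h.py <<'E'
import numpy as np, cv2
from scipy.spatial.transform import Rotation as R
from plant import manip
def snap(name,fn=None):
    im=manip.get_image(name)
    if fn: cv2.imwrite('pics/'+fn,im['color'])
    return im
def cam(im):
    K=np.array([[im['fx'],0,im['cx']],[0,im['fy'],im['cy']],[0,0,1.]])
    o=np.array(im['orientation'],float)
    Rm=R.from_euler('xyz',o).as_matrix() if o.size==3 else o.reshape(3,3)
    return K,np.array(im['dist_coeffs'],float),Rm,np.array(im['xyz'],float)
def px2z(im,uv,z):
    K,d,Rm,c=cam(im)
    p=cv2.undistortPoints(np.array([[uv]],float),K,d)[0,0]
    r=Rm@np.array([p[0],p[1],1]); return c+r*(z-c[2])/r[2]
def proj(im,P):
    K,d,Rm,c=cam(im)
    q=(np.atleast_2d(P)-c)@Rm
    return cv2.projectPoints(q,np.zeros(3),np.zeros(3),K,d)[0][:,0]
E
python3 - <<'E'
from h import *
for n in ['scene','top','wrist']:
    im=snap(n,n+'0.png'); print(n,im['xyz'],im['orientation'],im['fx'])
print(manip.sense(), manip.grasp_offset)
E
```

```text
pics
scene [-0.40809743  0.5927853   1.13919015] [-2.35294638 -0.01450229 -2.21987239] 491.55827501074566
top [ 0.37207332 -0.08500764  1.52713373] [-3.08786611e+00 -6.90550603e-04 -1.57912766e+00] 520.8570510294622
wrist [ 0.35756131 -0.57590797  0.38499422] [ 2.89843474e+00  1.26266124e-03 -1.11053701e+00] 308.7930821095643
{'time_s': 0.15, 'joint_pos': array([ 1.08210812,  0.46928415, -0.04858688,  1.5333502 ,  0.02410242,
        1.14100001, -0.08228816]), 'qvel': array([-0.00106628, -0.00272717,  0.00087948, -0.00428765, -0.00105639,
        0.00201912,  0.00072454]), 'effort': array([ 4.83339991e-04, -5.08429420e+01, -8.08001915e-02, -2.36418772e+01,
       -6.12593489e-02,  3.57207516e-02,  1.19028632e-04]), 'tcp_pos': array([ 0.29936074, -0.60451196,  0.22175097]), 'eef_rot': array([-1.57225181e+00, -4.86688392e-05, -2.68177466e+00]), 'ft_force': array([ 1.61527913, -0.03705586, -0.17974951]), 'wrist_torque': array([ 0.01030386, -0.01556648, -0.01882985]), 'gripper_width': 0.08711969145484819} 0.0187
```

View pics/top0.png

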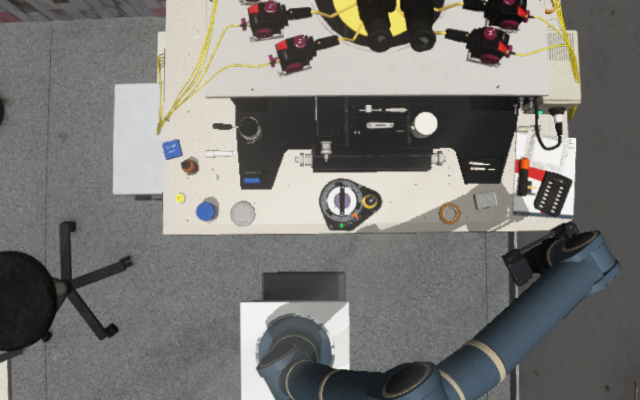

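View pics/scene0.png

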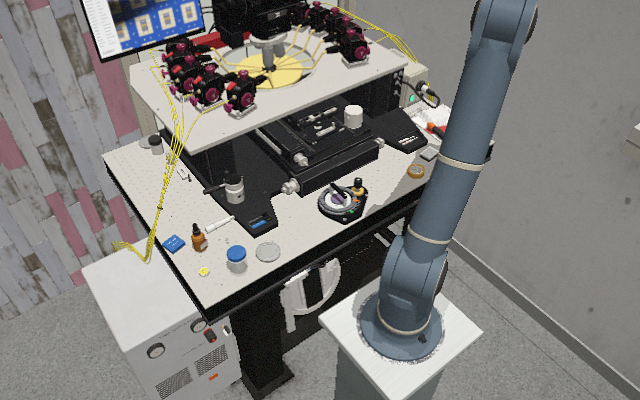

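Run:
```python
import cv2
a=cv2.imread('pics/top0.png')[165:240,305:395]; cv2.imwrite('pics/topc.png',cv2.resize(a,None,fx=7,fy=7,interpolation=cv2.INTER_CUBIC))
a=cv2.imread('pics/scene0.png')[165:230,305:385]; cv2.imwrite('pics/scenec.png',cv2.resize(a,None,fx=8,fy=8,interpolation=cv2.INTER_CUBIC))
```

```text
(no output)
```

View pics/topc.png

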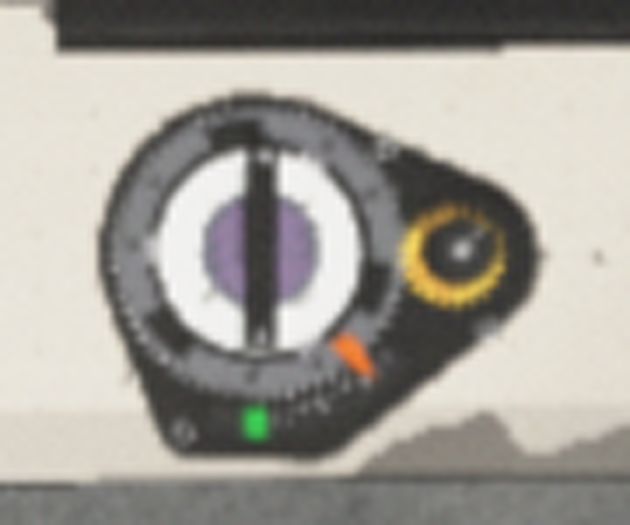

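View pics/scenec.png

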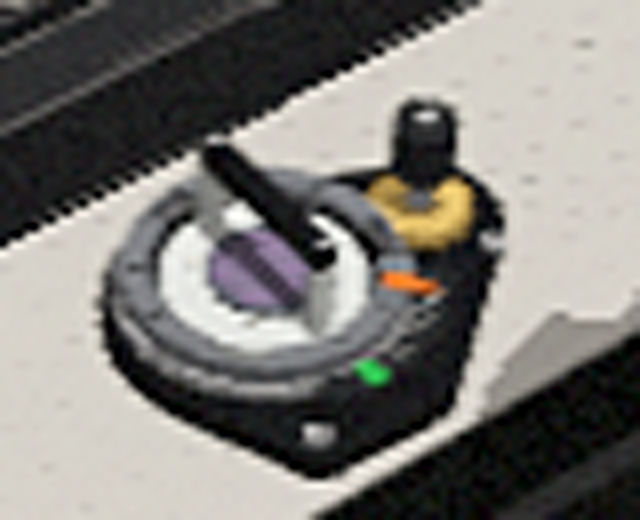

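View pics/wrist0.png

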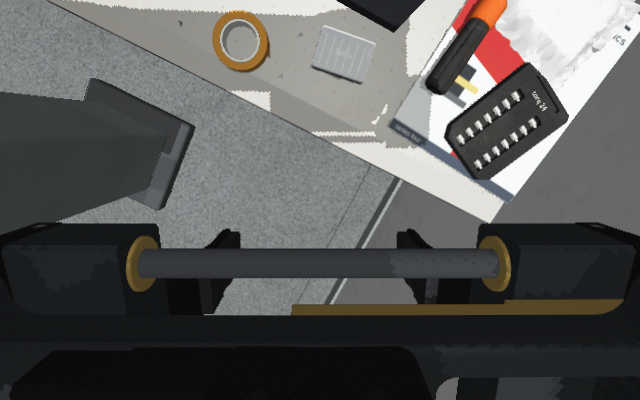

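Run:
```python
from h import *
t=manip.get_image('top'); s=manip.get_image('scene')
T=lambda x,y:(305+x/7,165+y/7); S=lambda x,y:(305+x/8,165+y/8)
for n,a,b,z in [('ring',T(259,250),None,.026),('knob',T(461,250),S(427,112),.07),('green',T(256,424),S(372,373),.02),('tip',T(373,378),S(438,288),.033),('hand',T(262,248),S(265,203),.072)]:
    p=px2z(t,a,z); print(n,p, px2z(s,b,z) if b else '')
# two-view triangulate helper: rail top edge, shelf edge
print('rail front edge', px2z(t,(350,171),.05),px2z(t,(350,171),.1))
for z in (0.2,.25,.3,.4): print('shelf', z,px2z(t,(350,96),z), px2z(s,(300,138),z))
```

```text
ring [ 0.43925072 -0.14341939  0.026     ] 
knob [ 0.43660185 -0.22261948  0.07      ] [ 0.43947358 -0.22111667  0.07      ]
green [ 0.36761656 -0.14168449  0.02      ] [ 0.37579906 -0.14321748  0.02      ]
tip [ 0.38605442 -0.1893337   0.033     ] [ 0.38708363 -0.18574302  0.033     ]
hand [ 0.43798204 -0.14283671  0.072     ] [ 0.43523063 -0.13412918  0.072     ]
rail front edge [ 0.52271435 -0.16617274  0.05      ] [ 0.51761525 -0.16342535  0.1       ]
shelf 0.2 [ 0.70247815 -0.16033607  0.2       ] [ 0.58681776 -0.09784926  0.2       ]
shelf 0.25 [ 0.69003009 -0.15749806  0.25      ] [ 0.53385111 -0.0610817   0.25      ]
shelf 0.3 [ 0.67758203 -0.15466005  0.3       ] [ 0.48088445 -0.02431414  0.3       ]
shelf 0.4 [ 0.65268591 -0.14898402  0.4       ] [0.37495115 0.04922097 0.4       ]
```

Run:
```python
import cv2
a=cv2.imread('pics/scene0.png')[20:270,100:500]; cv2.imwrite('pics/scened.png',cv2.resize(a,None,fx=2,fy=2,interpolation=cv2.INTER_CUBIC))
```

```text
(no output)
```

View pics/scened.png

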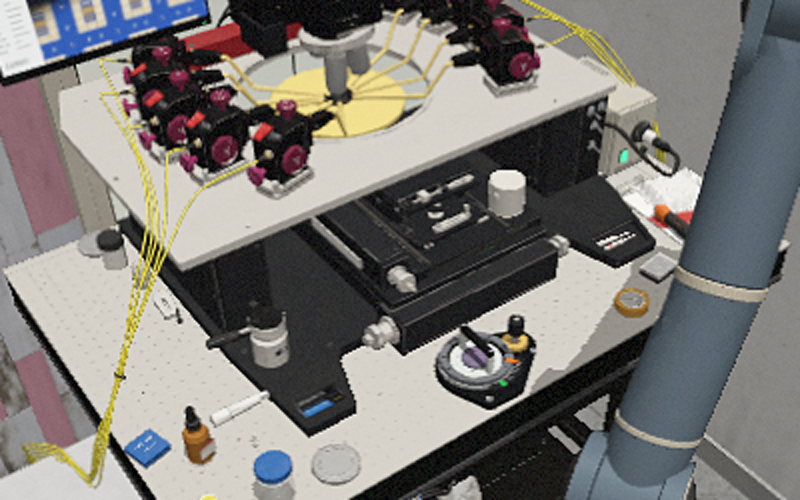

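```bash
cat >> h.py <<'E'
def delta(pos,yaw=None,Q=None):
    s=manip.sense(); p=s['tcp_pos']; Rm=R.from_euler('xyz',s['eef_rot'])
    T=R.from_euler('xyz',[-np.pi/2,0,yaw if yaw is not None else s['eef_rot'][2]])
    print('t',s['time_s'],'tcp',np.round(p,4),'rpy',np.round(s['eef_rot'],4),'w',round(s['gripper_width'],4),'F',np.round(s['ft_force'],1),'q7',round(s['joint_pos'][6],3))
    print('turn deg',np.round(np.degrees((Rm.inv()*T).as_rotvec()),2),'shift cm',np.round(100*Rm.inv().apply(np.array(pos)-p),2))
E
python3 - <<'E'
from h import *
delta([.438,-.222,.17],-2.68)
E
```

```text
t 0.25 tcp [ 0.2995 -0.6046  0.2221] rpy [-1.5717  0.     -2.6817] w 0.0871 F [-0.5 -0.3  0.4] q7 -0.082
turn deg [ 0.05 -0.1  -0.  ] shift cm [-29.4    5.23 -28.14]
```

Request:
carry_out(
  motion=[
    [[0,0,0],[-1.5,0,-1.4],0],
    [[0,0,0],[-3,0.3,-2.8],0],
    [[0,0,0],[-3,0.3,-2.8],60],
    [[0,0,0],[-3,0.5,-2.8],100],
    [[0,0,0],[-3,0.5,-2.8],100],
    [[0,0,0],[-3,0.5,-2.8],100],
    [[0,0,0],[-3,0.5,-2.8],100],
    [[0,0,0],[-3,0.5,-2.8],100],
    [[0,0,0],[-3,0.5,-2.8],100],
    [[0,0,0],[-2,0.3,-2],100],
    [[0,0,0],[-1,0.2,-1],100],
  ],
)

```text
time_s: 1.62
tcp_pos: [0.4398, -0.2109, 0.1811]
eef_rot: [-1.573, 0.003, -2.671]
ft_force: [0.1, 0.2, -0.0]
gripper_width: 0.0528
```

Run:
```python
from h import *
delta([.438,-.222,.17],-2.68)
im=snap('wrist','w1.png'); snap('top','top1.png')
```

```text
t 1.625 tcp [ 0.4398 -0.2109  0.1811] rpy [-1.5735  0.0029 -2.6709] w 0.0528 F [ 0.1  0.2 -0. ] q7 -0.801
turn deg [ 0.15  0.52 -0.16] shift cm [0.67 1.11 0.91]
```

View pics/w1.png

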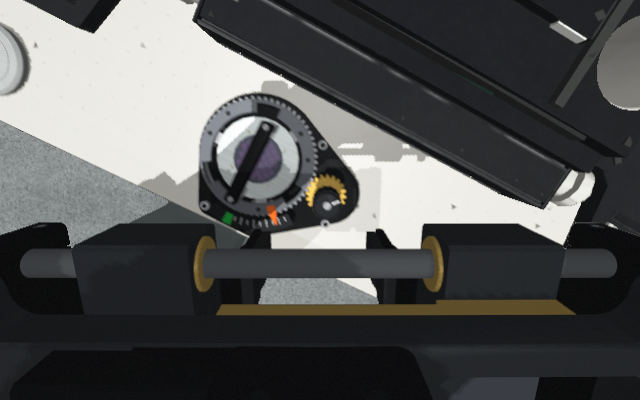

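Run:
```python
import cv2
a=cv2.imread('pics/w1.png')[85:240,185:365]; cv2.imwrite('pics/w1c.png',cv2.resize(a,None,fx=4,fy=3.8,interpolation=cv2.INTER_CUBIC))
```

```text
(no output)
```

View pics/w1c.png

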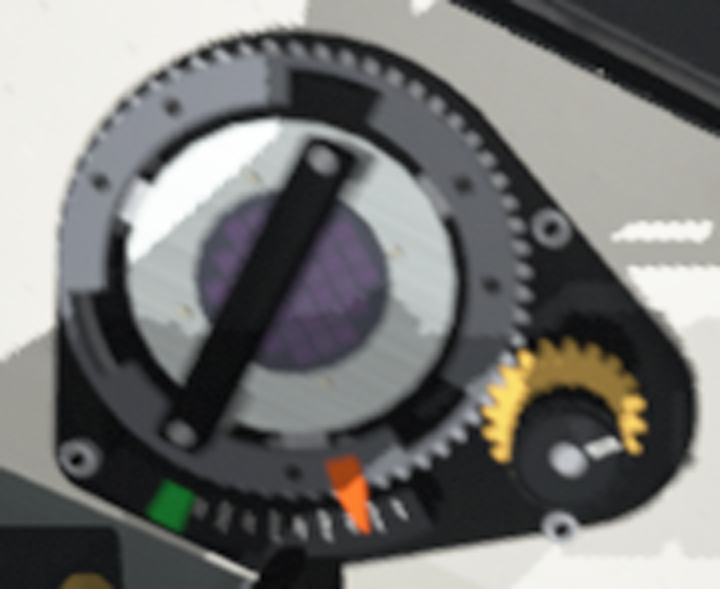

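Run:
```python
from h import *
im=manip.get_image('wrist')
W=lambda x,y:(185+x/4,85+y/3.8)
P={}
for n,a,z in [('ring',(292,267),.032),('wafer',(291,281),.029),('h1',(323,158),.072),('h2',(183,433),.072),('knob',(569,457),.07),('green',(172,505),.02),('green',(172,505),.03),('tip',(365,533),.033)]:
    P[n]=px2z(im,W(*a),z); print(n,np.round(P[n],4))
h=P['h1']-P['h2']; print('handle mid',(P['h1']+P['h2'])/2,'yaw',np.arctan2(h[1],h[0]),np.linalg.norm(h))
```

```text
ring [ 0.4462 -0.1402  0.032 ]
wafer [ 0.4422 -0.1411  0.029 ]
h1 [ 0.478  -0.1415  0.072 ]
h2 [ 0.4057 -0.1398  0.072 ]
knob [ 0.4398 -0.2208  0.07  ]
green [ 0.3672 -0.1374  0.02  ]
green [ 0.3712 -0.1388  0.03  ]
tip [ 0.3882 -0.1879  0.033 ]
handle mid [ 0.4418483  -0.14066835  0.072     ] yaw -0.02298265149105772 0.07232549044695863
```

Run:
```python
from h import *
delta([.439,-.2215,.043],-2.67)
```

```text
t 1.775 tcp [ 0.4395 -0.2134  0.1812] rpy [-1.5729e+00  2.5000e-03 -2.6732e+00] w 0.053 F [-0.  -0.8 -0.8] q7 -0.799
turn deg [ 0.12 -0.18 -0.14] shift cm [ 0.45 13.82  0.73]
```

Request:
carry_out(
  motion=[
    [[0.1,0,-0.1],[0.4,0,0.7],100],
    [[0,0,0],[0,2,0],100],
    [[0,0,0],[0,3,0],100],
    [[0,0,0],[0,2.5,0],100],
    [[0,0,0],[0,1,0],100],
    [[0,0,0],[0,0,0],100],
  ],
)

```text
time_s: 2.52
tcp_pos: [0.4375, -0.2338, 0.0952]
eef_rot: [-1.564, 0.0, -2.69]
ft_force: [0.5, 0.1, 0.4]
gripper_width: 0.0528
```

Run:
```python
from h import *
delta([.439,-.2215,.043],-2.67)
im=snap('wrist','w2.png')
```

```text
t 2.525 tcp [ 0.4375 -0.2338  0.0952] rpy [-1.5644e+00  1.0000e-04 -2.6899e+00] w 0.0528 F [0.5 0.1 0.4] q7 -0.825
turn deg [-0.37 -1.14 -0.  ] shift cm [-0.67  5.21 -1.07]
```

View pics/w2.png

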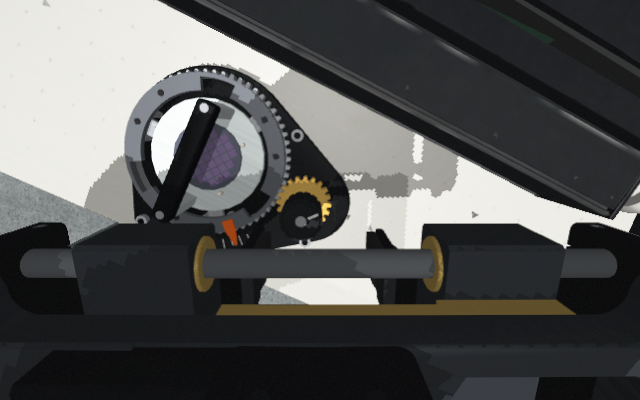

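Request:
carry_out(
  motion=[
    [[-0.4,-1,0],[-0.7,0,-1.1],100],
    [[0,0,0],[0,0,0],100],
    [[0,0,0],[0,0,0],100],
  ],
)

```text
time_s: 2.95
tcp_pos: [0.4411, -0.2205, 0.0978]
eef_rot: [-1.568, 0.003, -2.671]
ft_force: [1.3, -0.7, 0.4]
gripper_width: 0.0526
```

Run:
```python
from h import *
delta([.439,-.2215,.043],-2.67)
im=snap('wrist')
print(px2z(im,(0,0),0)[:2])
```

```text
t 2.95 tcp [ 0.4411 -0.2205  0.0978] rpy [-1.5675  0.0034 -2.6709] w 0.0526 F [ 1.3 -0.7  0.4] q7 -0.829
turn deg [-0.19 -0.05 -0.19] shift cm [ 0.25  5.48 -0.03]
[0.47407451 0.06563973]
```

Run:
```python
from h import *
im=snap('wrist','w3.png')
cv2.imwrite('pics/w3c.png',cv2.resize(im['color'][160:260,230:360],None,fx=6,fy=6,interpolation=cv2.INTER_CUBIC))
delta([.439,-.2215,.043],-2.67)
print(proj(im,[[.439,-.2215,.07],[.4405,-.1415,.072]]))
```

```text
t 3.05 tcp [ 0.441  -0.2205  0.0976] rpy [-1.5678  0.0032 -2.6711] w 0.053 F [ 0.2  0.4 -0.2] q7 -0.829
turn deg [-0.17 -0.06 -0.19] shift cm [ 0.24  5.46 -0.02]
[[317.74088222 233.45301073]
 [203.48418508 176.81806266]]
```

View pics/w3c.png

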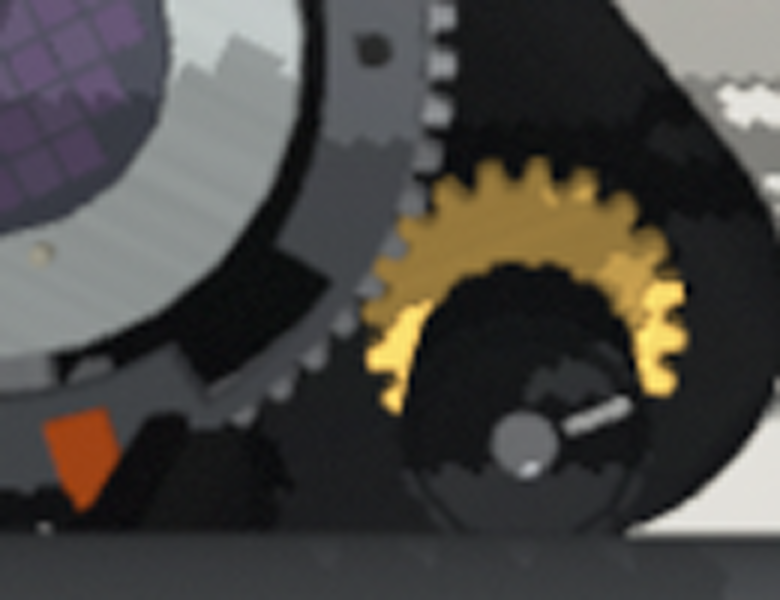

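Request:
carry_out(
  motion=[
    [[-0.2,0,-0.2],[0.2,1,0],100],
    [[0,0,0],[0,1.2,0],100],
    [[0,0,0],[0,1,0],100],
    [[0,0,0],[0,0.5,0],100],
    [[0,0,0],[0,0,0],100],
    [[0,0,0],[0,0,0],100],
  ],
)

```text
time_s: 3.8
tcp_pos: [0.4384, -0.2216, 0.0571]
eef_rot: [-1.573, -0.002, -2.672]
ft_force: [0.6, 0.1, -0.0]
gripper_width: 0.0529
```

Run:
```python
from h import *
delta([.439,-.2215,.043],-2.67)
```

```text
t 3.8 tcp [ 0.4384 -0.2216  0.0571] rpy [-1.5730e+00 -1.8000e-03 -2.6717e+00] w 0.0529 F [ 0.6  0.1 -0. ] q7 -0.85
turn deg [ 0.13 -0.1   0.1 ] shift cm [-0.06  1.41  0.02]
```

Request:
carry_out(
  motion=[
    [[0.1,0,0.1],[0,0.9,0],100],
    [[0,0,0],[0,0.4,0],100],
    [[0,0,0],[0,0,0],140],
    [[0,0,0],[0,0,0],180],
    [[0,0,0],[0,0,0],255],
    [[0,0,0],[0,0,0],255],
    [[0,0,0],[0,0,0],255],
  ],
)

```text
time_s: 4.68
tcp_pos: [0.4385, -0.2211, 0.0437]
eef_rot: [-1.571, 0.001, -2.671]
ft_force: [-0.2, -0.2, -1.0]
gripper_width: 0.027
```

Run:
```python
from h import *
delta([.439,-.2215,.043],-2.67)
snap('wrist','w4.png')
```

```text
t 4.675 tcp [ 0.4385 -0.2211  0.0437] rpy [-1.5710e+00  6.0000e-04 -2.6712e+00] w 0.027 F [-0.2 -0.2 -1. ] q7 -0.858
turn deg [ 0.01 -0.07 -0.04] shift cm [-0.03  0.07  0.06]
```

View pics/w4.png

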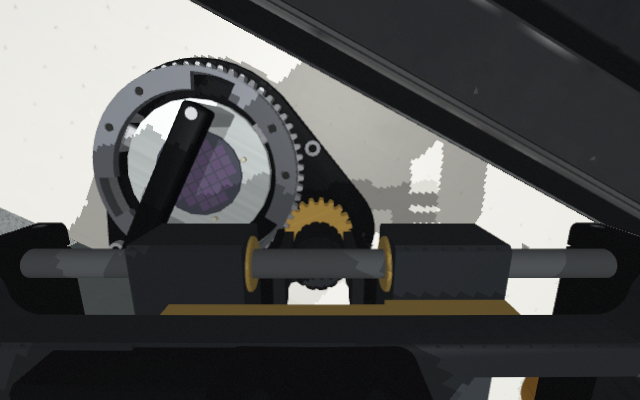

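Request:
carry_out(
  motion=[
    [[0,-3,0],[0,0,0],255],
    [[0,-5,0],[0,0,0],255],
    [[0,-5,0],[0,0,0],255],
    [[0,-5,0],[0,0,0],255],
    [[0,0,0],[0,0,0],255],
  ],
)

```text
time_s: 5.35
tcp_pos: [0.4387, -0.2214, 0.0437]
eef_rot: [-1.57, 0.001, -2.348]
ft_force: [-0.0, 0.7, 0.0]
gripper_width: 0.0273
```

Run:
```python
from h import *
delta([.4385,-.2211,.0437],-.43)
snap('wrist','w5.png');im=snap('top','t5.png')
cv2.imwrite('pics/t5c.png',cv2.resize(im['color'][165:240,305:395],None,fx=7,fy=7,interpolation=cv2.INTER_CUBIC))
```

```text
t 5.35 tcp [ 0.4387 -0.2214  0.0437] rpy [-1.5701e+00  9.0000e-04 -2.3484e+00] w 0.0273 F [-0.   0.7  0. ] q7 -0.592
turn deg [-7.0000e-02 -1.0992e+02  0.0000e+00] shift cm [-0.    0.   -0.04]
```

View pics/w5.png

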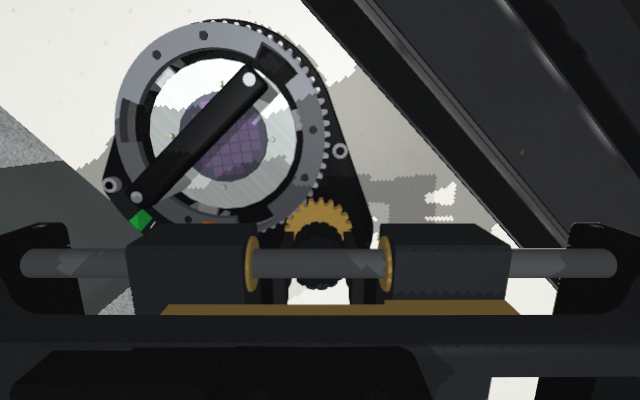

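View pics/t5c.png

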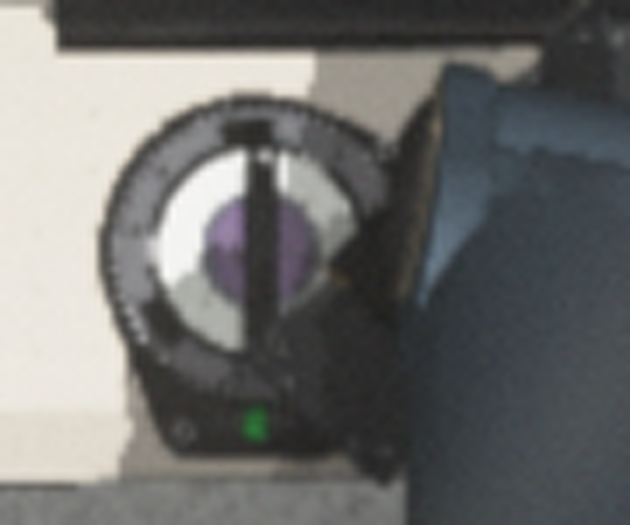

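Request:
carry_out(
  motion=[
    [[0,-5,0],[0,0,0],255],
    [[0,-8,0],[0,0,0],255],
    [[0,-8,0],[0,0,0],255],
    [[0,-8,0],[0,0,0],255],
    [[0,-8,0],[0,0,0],255],
    [[0,-8,0],[0,0,0],255],
    [[0,-8,0],[0,0,0],255],
    [[0,-8,0],[0,0,0],255],
    [[0,-8,0],[0,0,0],255],
    [[0,-8,0],[0,0,0],255],
    [[0,-5,0],[0,0,0],255],
    [[0,0,0],[0,0,0],255],
    [[0,0,0],[0,0,0],255],
  ],
)

```text
time_s: 7.08
tcp_pos: [0.4404, -0.2214, 0.0438]
eef_rot: [-1.568, -0.003, -0.889]
ft_force: [0.1, 1.4, -0.0]
gripper_width: 0.027
```

Run:
```python
from h import *
delta([.4385,-.2211,.0437],-.43)
snap('wrist','w6.png');im=snap('scene','s6.png')
cv2.imwrite('pics/s6c.png',cv2.resize(im['color'][165:230,305:385],None,fx=8,fy=8,interpolation=cv2.INTER_CUBIC))
```

```text
t 7.075 tcp [ 0.4404 -0.2214  0.0438] rpy [-1.5685 -0.0031 -0.8886] w 0.027 F [ 0.1  1.4 -0. ] q7 0.611
turn deg [ -0.09 -26.27   0.21] shift cm [-0.15  0.01 -0.12]
```

View pics/w6.png

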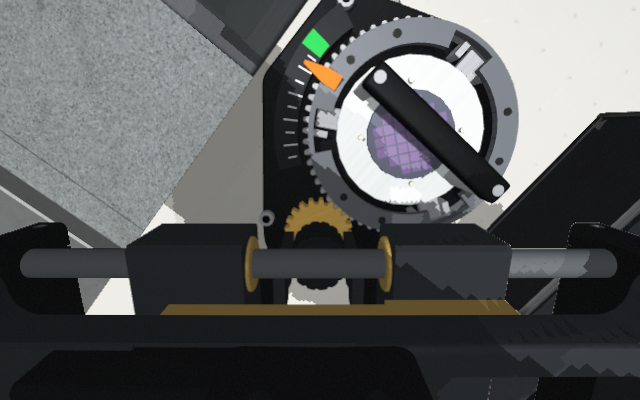

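View pics/s6c.png

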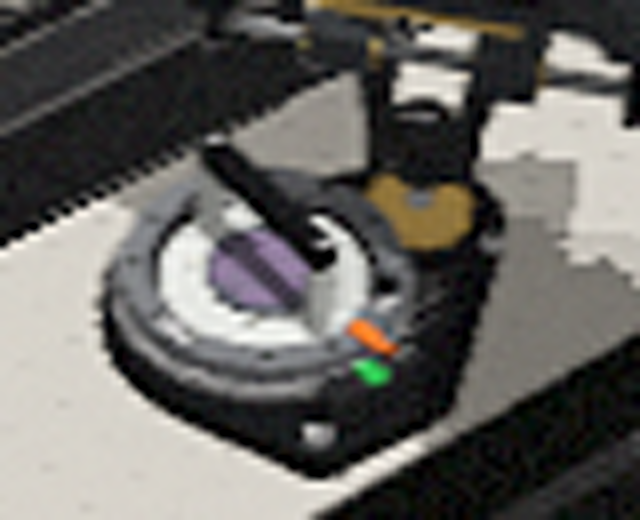

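```bash
cat > ang.py <<'E'
from h import *
import sys
im=snap('wrist'); c=im['color']
hsv=cv2.cvtColor(c,cv2.COLOR_BGR2HSV)
g=cv2.inRange(hsv,(50,100,50),(80,255,255)); o=cv2.inRange(hsv,(5,150,100),(16,255,255)); o[190:]=0; g[220:]=0
ctr=np.array([.4405,-.1415])
def f(m,z,name):
    v,u=np.nonzero(m); 
    P=np.array([px2z(im,(a,b),z)[:2] for a,b in zip(u,v)])-ctr
    r=np.hypot(*P.T); a=np.arctan2(-P[:,1],-P[:,0])+.023
    k=r>r.max()-.005
    print(name,len(u),'px',u.mean().round(1),v.mean().round(1),'r',r.min().round(4),r.max().round(4),'mean ang',a.mean().round(4),'tip ang',a[k].mean().round(4))
f(g,.02,'green'); f(g,.03,'green');f(o,.033,'ptr')
cv2.imwrite('pics/'+sys.argv[1],cv2.resize(c[0:120,240:400],None,fx=5,fy=5,interpolation=cv2.INTER_CUBIC))
E
python3 ang.py w6c.png
```

```text
green 456 px 315.6 42.9 r 0.0647 0.078 mean ang -0.0427 tip ang -0.041
green 456 px 315.6 42.9 r 0.0634 0.0759 mean ang -0.018 tip ang -0.0173
ptr 531 px 323.6 73.7 r 0.048 0.0693 mean ang 0.1381 tip ang 0.141
```

View pics/w6c.png

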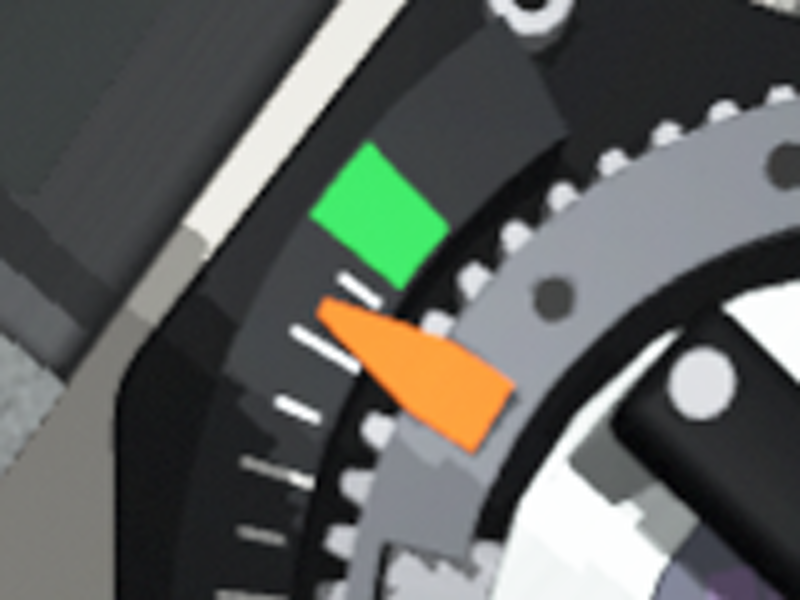

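Request:
carry_out(
  motion=[
    [[0,-5,0],[-0.05,0,-0.05],255],
    [[0,-7,0],[0,0,0],255],
    [[0,-7,0],[0,0,0],255],
    [[0,-4,0],[0,0,0],255],
    [[0,0,0],[0,0,0],255],
    [[0,0,0],[0,0,0],255],
  ],
)

```text
time_s: 7.98
tcp_pos: [0.4407, -0.2211, 0.0438]
eef_rot: [-1.569, -0.006, -0.478]
ft_force: [-0.8, 2.1, 0.7]
gripper_width: 0.0274
```

```bash
python3 ang.py w7c.png; python3 -c "
from h import *
delta([.4385,-.2211,.0437],-.43)"
```

```text
green 357 px 395.9 58.1 r 0.0635 0.0772 mean ang -0.0615 tip ang -0.0591
green 357 px 395.9 58.1 r 0.0632 0.0759 mean ang -0.0204 tip ang -0.0195
ptr 514 px 405.6 84.1 r 0.0478 0.0685 mean ang -0.0053 tip ang 0.0013
t 8.025 tcp [ 0.4407 -0.2211  0.0438] rpy [-1.5692 -0.0058 -0.4784] w 0.0269 F [-0.4  1.1  1.4] q7 0.949
turn deg [-0.08 -2.77  0.34] shift cm [-0.2   0.01 -0.1 ]
```

View pics/w7c.png

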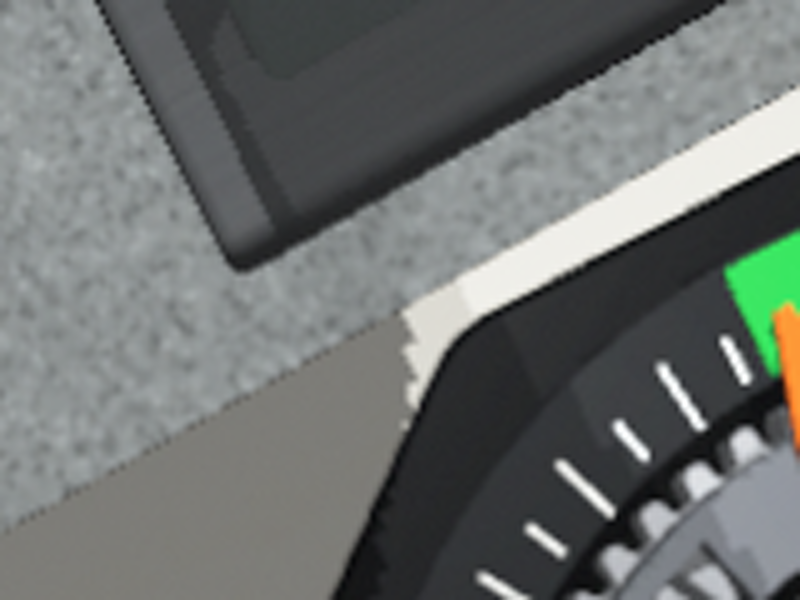

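```bash
sed -i 's/240:400\]/330:490]/' ang.py; python3 ang.py w8c.png
```

```text
green 358 px 395.9 58.1 r 0.0635 0.0772 mean ang -0.0616 tip ang -0.0589
green 358 px 395.9 58.1 r 0.0633 0.0759 mean ang -0.0204 tip ang -0.0193
ptr 514 px 405.6 84.2 r 0.0478 0.0685 mean ang -0.0054 tip ang 0.0014
```

View pics/w8c.png

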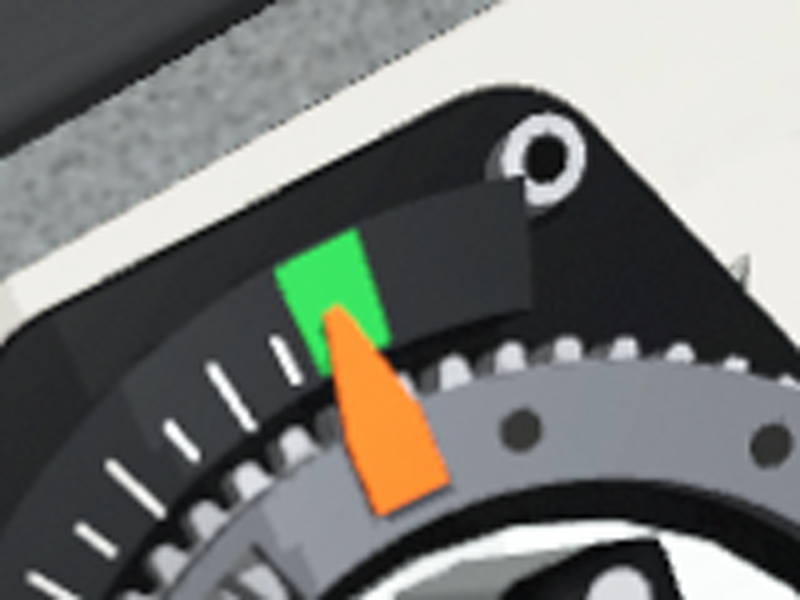

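Request:
carry_out(
  motion=[
    [[0,-3,0],[0,0,0],255],
    [[0,0,0],[0,0,0],255],
    [[0,0,0],[0,0,0],255],
  ],
)

```text
time_s: 8.45
tcp_pos: [0.4407, -0.221, 0.0438]
eef_rot: [-1.57, -0.006, -0.427]
ft_force: [-1.5, 1.8, 1.0]
gripper_width: 0.0271
```

```bash
python3 ang.py w9c.png; python3 -c "
from h import *
delta([.4385,-.2211,.0437],-.43)"
```

```text
green 351 px 404.6 62.8 r 0.0636 0.0771 mean ang -0.0592 tip ang -0.0618
green 351 px 404.6 62.8 r 0.0633 0.076 mean ang -0.0159 tip ang -0.0193
ptr 512 px 415.3 88.2 r 0.0478 0.0689 mean ang -0.0233 tip ang -0.0169
t 8.5 tcp [ 0.4407 -0.221   0.0438] rpy [-1.5698 -0.006  -0.4269] w 0.0272 F [-0.2  0.6  0.8] q7 0.991
turn deg [-0.06  0.18  0.34] shift cm [-0.2   0.01 -0.1 ]
```

View pics/w9c.png

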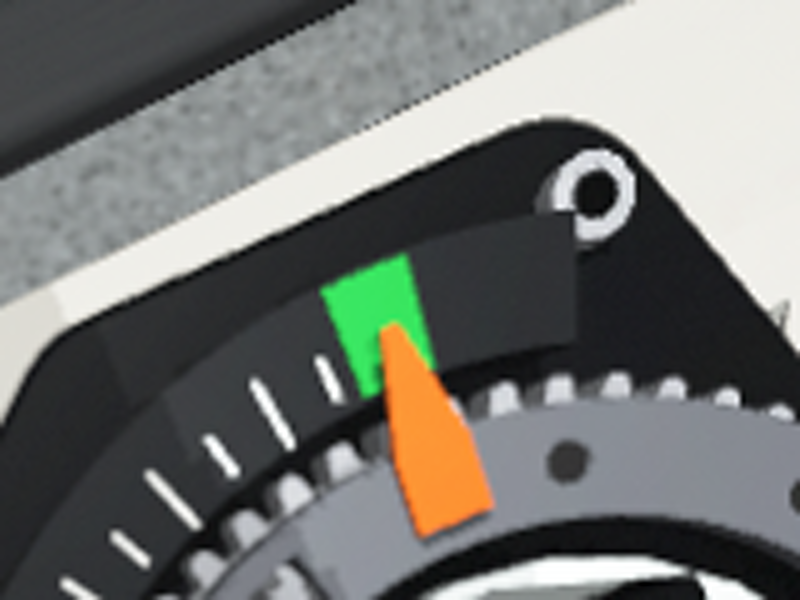

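Request:
carry_out(
  motion=[
    [[0,0,0],[0,0,0],200],
    [[0,0,0],[0,0,0],130],
    [[0,0,0],[0,0,0],120],
    [[0,0,0],[0,0,0],120],
    [[0,0,0],[0,-1.5,0],120],
    [[0,0,0],[0,-2.5,0],120],
    [[0,0,0],[0,-3,0],120],
    [[0,0,0],[0,-2,0],80],
    [[0,0,0],[0,0,0],80],
  ],
)

```text
time_s: 9.62
tcp_pos: [0.4413, -0.2217, 0.1399]
eef_rot: [-1.571, -0.01, -0.428]
ft_force: [0.5, -0.2, 0.5]
gripper_width: 0.0564
```

```bash
python3 -c "
from h import *
im=snap('wrist','w10.png')
cv2.imwrite('pics/w10c.png',cv2.resize(im['color'][40:240,260:520],None,fx=3,fy=3,interpolation=cv2.INTER_CUBIC))
delta([.4405,-.1415,.14],-.023)"
```

```text
t 9.675 tcp [ 0.4407 -0.2216  0.139 ] rpy [-1.5708 -0.008  -0.4275] w 0.0578 F [ 0.6  0.4 -0. ] q7 1.137
turn deg [  0.1  -23.18   0.45] shift cm [-3.34 -0.12  7.28]
```

View pics/w10c.png

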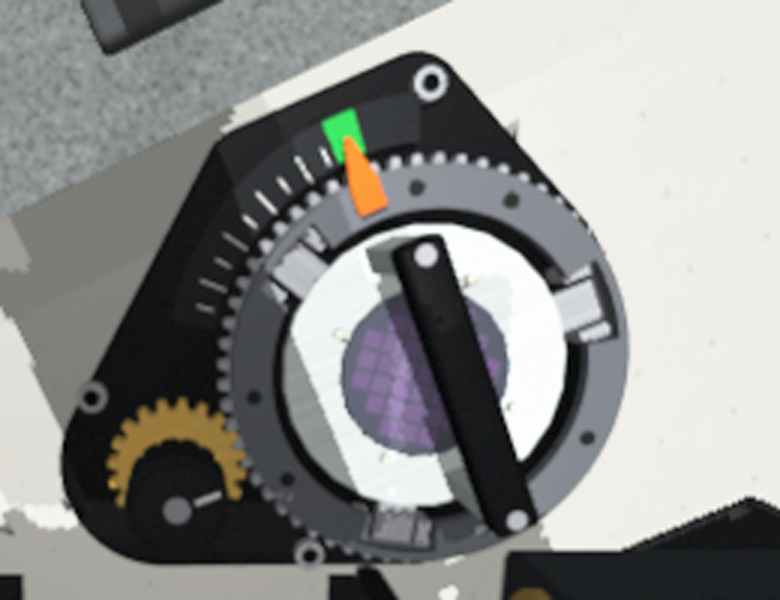

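```bash
python3 -c "
from h import *
im=manip.get_image('wrist')
W=lambda x,y:(260+x/3,40+y/3)
a=px2z(im,W(427,256),.072);b=px2z(im,W(517,519),.072);print(a,b,(a+b)/2,np.arctan2(*(b-a)[1::-1]),px2z(im,W(177,510),.07), px2z(im,W(424,374),.029))
delta([.4405,-.1415,.14],-.023)"
```

```text
[ 0.40526335 -0.13911665  0.072     ] [ 0.47666764 -0.14118156  0.072     ] [ 0.4409655  -0.14014911  0.072     ] -0.028910518836546526 [ 0.43860483 -0.22036396  0.07      ] [ 0.44126216 -0.14154099  0.029     ]
t 9.725 tcp [ 0.44   -0.2214  0.1381] rpy [-1.5707 -0.0062 -0.4274] w 0.0585 F [-0.1 -0.9 -0.3] q7 1.137
turn deg [  0.06 -23.17   0.35] shift cm [-3.27 -0.2   7.29]
```

Request:
carry_out(
  motion=[
    [[0,-4,0.2],[-0.7,0,1.5],80],
    [[0,-5,0.2],[-1,0,2.5],80],
    [[0,-5,0],[-1,0,2.2],80],
    [[0,-5,0],[-0.5,0,1],80],
    [[0,-3,0],[0,0,0],80],
    [[0,0,0],[0,0,0],80],
  ],
)

```text
time_s: 10.48
tcp_pos: [0.4282, -0.1295, 0.135]
eef_rot: [-1.565, 0.008, -0.003]
ft_force: [0.4, -0.6, 0.7]
gripper_width: 0.0593
```

```bash
python3 -c "
from h import *
delta([.441,-.141,.047],-.025)"
```

```text
t 10.475 tcp [ 0.4282 -0.1295  0.135 ] rpy [-1.5646  0.0084 -0.0032] w 0.0593 F [ 0.4 -0.6  0.7] q7 1.348
turn deg [-0.35  1.25 -0.48] shift cm [ 1.36  8.78 -1.2 ]
```

Request:
carry_out(
  motion=[
    [[-0.3,1.2,-0.4],[1.3,0,-1.2],80],
    [[0,0,0],[0,0,0],80],
    [[0,0,0],[0,0,0],80],
  ],
)

```text
time_s: 10.85
tcp_pos: [0.4422, -0.1412, 0.1345]
eef_rot: [-1.57, 0.001, -0.024]
ft_force: [1.5, 1.0, -0.2]
gripper_width: 0.0595
```

```bash
python3 -c "
from h import *
delta([.441,-.141,.047],-.025)
im=snap('wrist','w11.png')
cv2.imwrite('pics/w11c.png',cv2.resize(im['color'][0:260,200:520],None,fx=2.3,fy=2.3,interpolation=cv2.INTER_CUBIC))
"
```

```text
t 10.85 tcp [ 0.4422 -0.1412  0.1345] rpy [-1.5696e+00  1.4000e-03 -2.3800e-02] w 0.0595 F [ 1.5  1.  -0.2] q7 1.331
turn deg [-0.07  0.07 -0.08] shift cm [-0.11  8.75  0.01]
```

View pics/w11c.png

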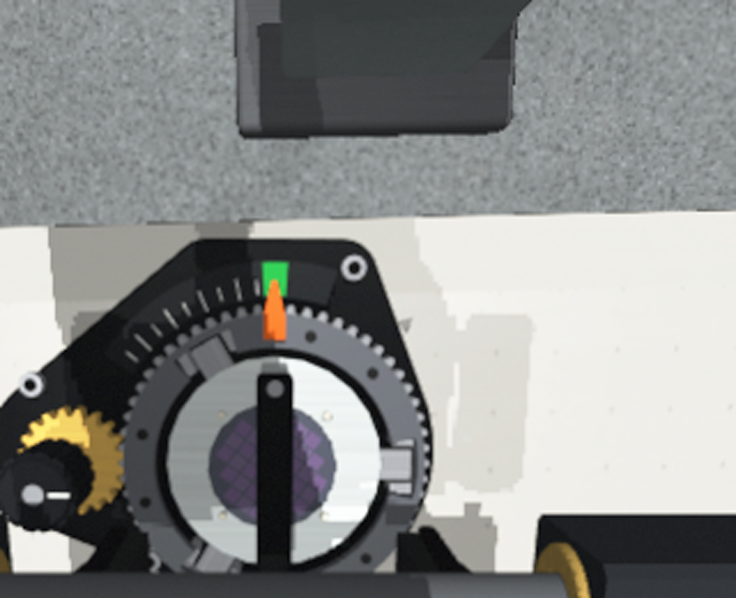

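Request:
carry_out(
  motion=[
    [[0,0,0],[-0.1,1,0],80],
    [[0,0,0],[0,1.5,0],80],
    [[0,0,0],[0,1.5,0],80],
    [[0,0,0],[0,1,0],80],
    [[0,0,0],[0,0,0],80],
    [[0,0,0],[0,0,0],80],
  ],
)

```text
time_s: 11.65
tcp_pos: [0.44, -0.141, 0.08]
eef_rot: [-1.569, 0.004, -0.024]
ft_force: [-0.3, 1.0, 0.9]
gripper_width: 0.0599
```

```bash
python3 -c "
from h import *
delta([.441,-.141,.047],-.025)"
```

```text
t 11.65 tcp [ 0.44  -0.141  0.08 ] rpy [-1.5688  0.0036 -0.0238] w 0.0599 F [-0.3  1.   0.9] q7 1.237
turn deg [-0.11  0.07 -0.21] shift cm [ 0.12  3.29 -0.  ]
```

Request:
carry_out(
  motion=[
    [[-0.1,0,-0.2],[0.1,1,0],80],
    [[0,0,0],[0,1.2,0],80],
    [[0,0,0],[0,0.8,0],80],
    [[0,0,0],[0,0,0],80],
    [[0,0,0],[0,0,0],80],
  ],
)

```text
time_s: 12.28
tcp_pos: [0.4415, -0.1412, 0.0482]
eef_rot: [-1.571, -0.001, -0.024]
ft_force: [-0.4, 0.9, 0.1]
gripper_width: 0.0598
```

```bash
python3 -c "
from h import *
delta([.441,-.141,.047],-.025)
im=snap('wrist','w12.png')"
```

```text
t 12.275 tcp [ 0.4415 -0.1412  0.0482] rpy [-1.5711e+00 -1.1000e-03 -2.4100e-02] w 0.0598 F [-0.4  0.9  0.1] q7 1.174
turn deg [0.02 0.05 0.06] shift cm [-0.05  0.12  0.02]
```

View pics/w12.png

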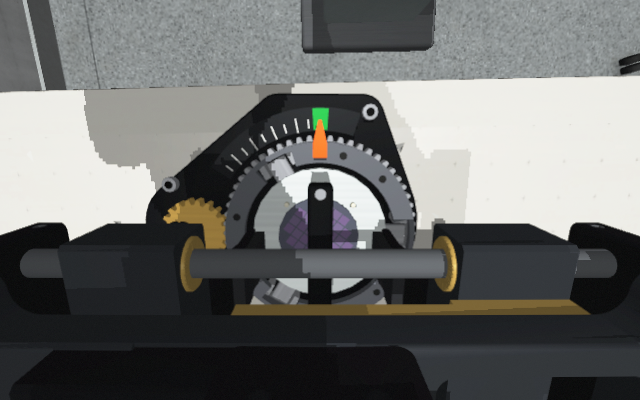

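Handle (320,195 onward) is centred between the fingers (inner edges about 262 and 377); the pointer is on green at (320,120). Now I close.

Request:
carry_out(
  motion=[
    [[0,0,0],[0,0,0],130],
    [[0,0,0],[0,0,0],180],
    [[0,0,0],[0,0,0],200],
    [[0,0,0],[0,0,0],255],
    [[0,0,0],[0,0,0],255],
    [[0,0,0],[0,0,0],255],
  ],
)

```text
time_s: 13.08
tcp_pos: [0.4419, -0.1412, 0.0489]
eef_rot: [-1.571, -0.003, -0.024]
ft_force: [-0.6, 1.2, 0.1]
gripper_width: 0.0116
```

```bash
python3 -c "
from h import *
delta([.441,-.141,.047],-.025)"
```

```text
t 13.075 tcp [ 0.4419 -0.1412  0.0489] rpy [-1.5714 -0.0026 -0.0245] w 0.0116 F [-0.6  1.2  0.1] q7 1.175
turn deg [0.04 0.03 0.15] shift cm [-0.09  0.19  0.02]
```

Request:
carry_out(
  motion=[
    [[0,0,0],[0,-0.3,0],255],
    [[0,0,0],[0,-0.4,0],255],
    [[0,0,0],[0,-0.4,0],255],
    [[0,0,0],[0,0,0],255],
  ],
)

```text
time_s: 13.58
tcp_pos: [0.4403, -0.1414, 0.0597]
eef_rot: [-1.571, 0.0, -0.025]
ft_force: [-0.5, -1.0, -4.9]
gripper_width: 0.0119
```

```bash
python3 -c "
from h import *
delta([.441,-.141,.17],-.025)
im=snap('wrist','w13.png');im=snap('scene','s13.png')
cv2.imwrite('pics/s13c.png',cv2.resize(im['color'][145:230,300:390],None,fx=7,fy=7,interpolation=cv2.INTER_CUBIC))"
```

```text
t 13.575 tcp [ 0.4403 -0.1414  0.0597] rpy [-1.5712e+00  3.0000e-04 -2.4600e-02] w 0.0119 F [-0.5 -1.  -4.9] q7 1.197
turn deg [ 0.02  0.02 -0.02] shift cm [  0.06 -11.03   0.04]
```

View pics/w13.png

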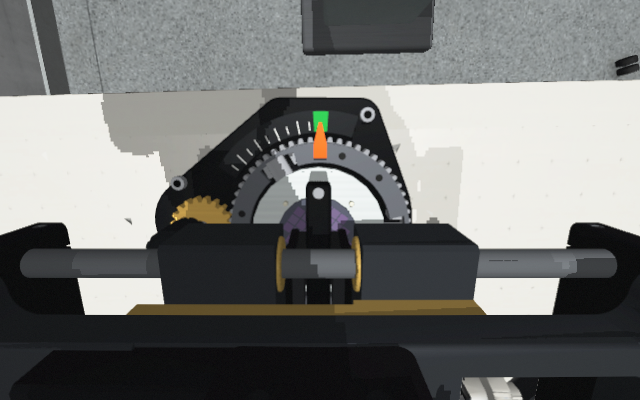

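View pics/s13c.png

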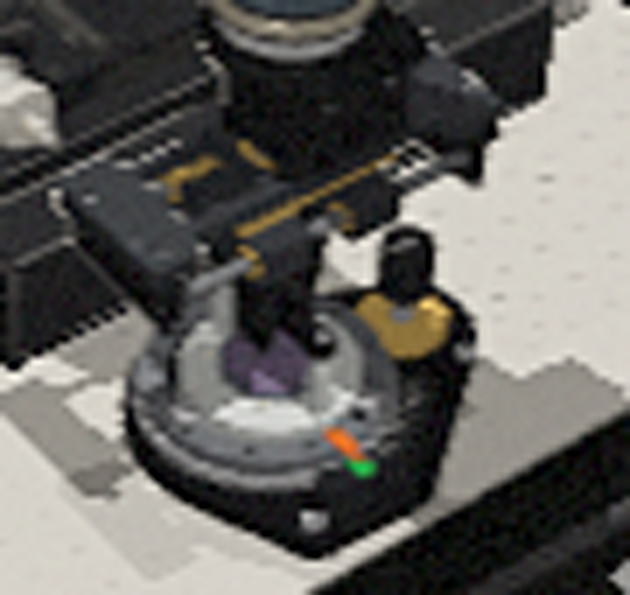

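Request:
carry_out(
  motion=[
    [[0,0,0],[0.05,-0.5,0],255],
    [[0,0,0],[0,-0.8,0],255],
    [[0,0,0],[0,-0.9,0],255],
    [[0,0,0],[0,-0.9,0],255],
    [[0,0,0],[0,-0.9,0],255],
    [[0,0,0],[0,-0.7,0],255],
    [[0,0,0],[0,-0.3,0],255],
    [[0,0,0],[0,0,0],255],
  ],
)

```text
time_s: 14.68
tcp_pos: [0.4408, -0.1414, 0.1135]
eef_rot: [-1.572, 0.0, -0.024]
ft_force: [-0.1, -0.3, -4.1]
gripper_width: 0.0119
```

```bash
python3 -c "
from h import *
delta([.441,-.141,.178],-.025)"
```

```text
t 14.675 tcp [ 0.4408 -0.1414  0.1135] rpy [-1.5718e+00  2.0000e-04 -2.4400e-02] w 0.0119 F [-0.1 -0.3 -4.1] q7 1.294
turn deg [ 0.06  0.03 -0.01] shift cm [ 0.02 -6.45  0.04]
```

Request:
carry_out(
  motion=[
    [[0,0,0],[0,-0.5,0],255],
    [[0,0,0],[0,-0.9,0],255],
    [[0,0,0],[0,-1,0],255],
    [[0,0,0],[0,-1,0],255],
    [[0,0,0],[0,-1,0],255],
    [[0,0,0],[0,-1,0],255],
    [[0,0,0],[0,-0.7,0],255],
    [[0,0,0],[0,-0.3,0],255],
    [[0,0,0],[0,0,0],255],
    [[0,0,0],[0,0,0],255],
  ],
)

```text
time_s: 15.92
tcp_pos: [0.4403, -0.1412, 0.1817]
eef_rot: [-1.572, 0.001, -0.024]
ft_force: [-0.3, -0.5, -4.3]
gripper_width: 0.0113
```

```bash
python3 -c "
from h import *
delta([.441,-.141,.178],-.025)
im=snap('wrist','w14.png');im=snap('scene','s14.png')
cv2.imwrite('pics/s14c.png',cv2.resize(im['color'][115:230,290:390],None,fx=5,fy=5,interpolation=cv2.INTER_CUBIC))"
```

```text
t 15.925 tcp [ 0.4403 -0.1412  0.1817] rpy [-1.5719e+00  1.1000e-03 -2.4000e-02] w 0.0113 F [-0.3 -0.5 -4.3] q7 1.41
turn deg [ 0.06  0.06 -0.06] shift cm [0.07 0.37 0.02]
```

View pics/w14.png

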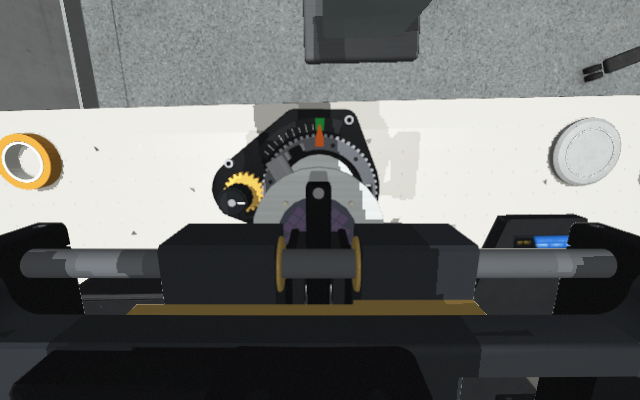

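View pics/s14c.png

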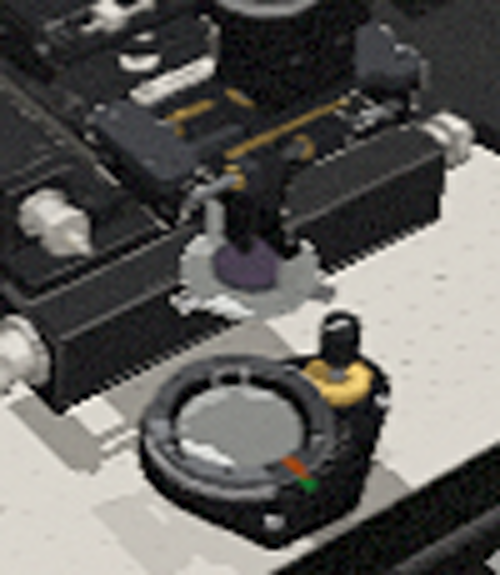

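Request:
carry_out(
  motion=[
    [[0,0,0],[0,0,0],255],
    [[0,0,0],[0,0,0],255],
    [[0,0,0],[0,0,0],255],
    [[0,0,0],[0,0,0],255],
  ],
)

```text
time_s: 16.52
tcp_pos: [0.44, -0.1409, 0.1812]
eef_rot: [-1.571, 0.002, -0.023]
ft_force: [0.1, -0.2, -4.0]
gripper_width: 0.0114
```

```bash
python3 -c "
from h import *
delta([.441,-.141,.178],-.025)
print(manip.sense()['qvel'].round(4))
im=snap('wrist','w15.png');
cv2.imwrite('pics/w15c.png',cv2.resize(im['color'][95:225,220:400],None,fx=4.4,fy=4.4,interpolation=cv2.INTER_CUBIC))
snap('top','t15.png');delta([.441,-.141,.178],-.025)"
```

```text
t 16.525 tcp [ 0.44   -0.1409  0.1812] rpy [-1.5712  0.002  -0.0235] w 0.0114 F [ 0.1 -0.2 -4. ] q7 1.41
turn deg [ 0.02  0.09 -0.11] shift cm [ 0.1   0.32 -0.  ]
[ 0.0001  0.0004  0.0007  0.0012  0.0014  0.0013 -0.0006]
t 16.625 tcp [ 0.44   -0.1409  0.1812] rpy [-1.5712  0.002  -0.0235] w 0.0116 F [ 1.2 -0.1 -4. ] q7 1.41
turn deg [ 0.02  0.09 -0.11] shift cm [ 0.1   0.32 -0.  ]
```

View pics/w15c.png

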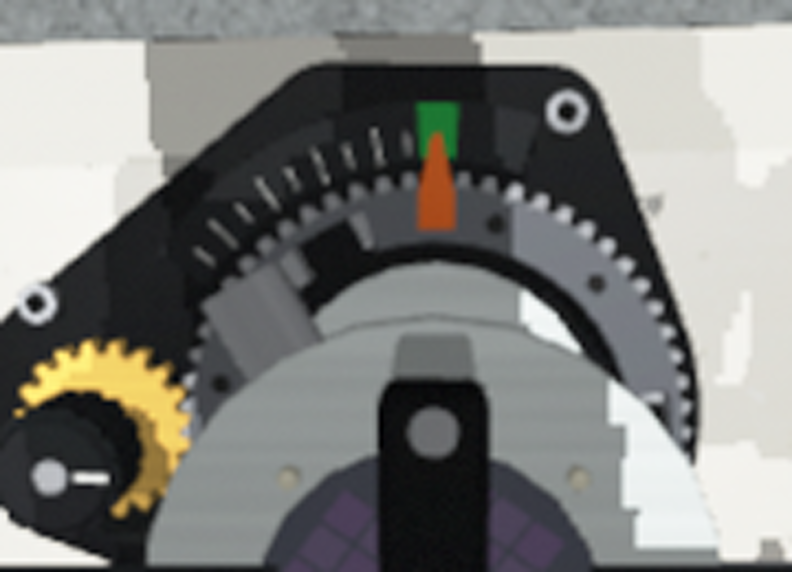

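View pics/t15.png

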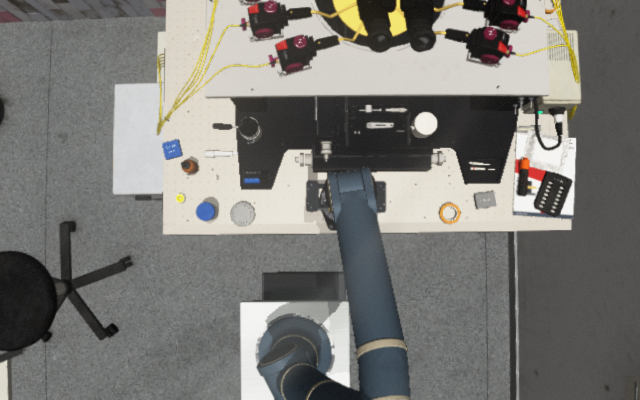

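The pointer tip at (436,135) in the crop is centred on the green mark at (438,130). The carrier is level and the wafer sits between its pins. The bystanders in the top view are where they started.

```bash
python3 -c "
from plant import manip
print(manip.job_done())"
```

```text
the job is handed in; nothing more can be done
None
```

The carrier is unlocked and held up by its bail handle, about 13 cm above its seat, and I have handed the job in at about 16.6 s. `job_done` reports no verdict.

**What I did:** I turned the knob about 129° counter-clockwise in one grip. That brought the ring from about 0.75 rad to the green mark. I then let go, gripped the handle across its middle and lifted it straight up in small steps.

**Last checks:**
- **Pointer:** the wrist picture after the lift shows it centred on the green mark. The last measurement before I released the knob put it within about 0.01 rad.
- **Height and level:** the tool rose from 0.049 m to 0.181 m, with tilt below 0.2° and joint speeds about zero. The handle did not visibly turn in the jaws.
- **Load:** the wrist carries about 4 N, and the gripper opening is 11–12 mm on the 12 mm bar.
- **Wafer:** as far as it shows past the handle, it lies between its pins.
- **Bystanders:** in the top view the case, jar, bottle and tape roll stand where they did at the start.

**Readings that disagreed:** the angle of the green mark came out 0.04 rad different depending on the height I assumed for the scale. I used 30 mm because it gave the same angle from different views, and the straight-on pictures agree with it. No check failed.

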